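# Kit control-cabinet parts into their foam inserts

## Task

Kit the parts for the next control cabinet: put the contactor, the safety relay, the emergency-stop head and the cable gland each into the black foam insert whose cut-out matches it in shape and colour (white, yellow, red and blue floor), upright and fully home on the floor of the cut-out. Set each one down gently rather than dropping it, and leave the tape roll and the tub of ferrules where they stand.

Things in the scene. Friction and masses are not known exactly. Their poses are not given: they have to be found in the camera images.
- contactor: White contactor, a block 45 (x) x 70 (y) mm, loose, standing upright on the table; 40 high at its two ends (steel screws there), 55 high over the middle 44 of its length, with a small grey square on top; 0.2 to 0.45 kg. Origin at the centre of the underside, z up. Grip it across its 45 mm width. Either way round will do in the insert.
- relay: Yellow safety relay, a narrow block 30 (x) x 80 (y) x 55 high (mm) with two black terminal strips on top, loose, upright; 0.12 to 0.26 kg. Origin at the centre of the underside, z up. Grip it across its 30 mm width. Either way round will do in the insert.
- estop: Emergency-stop head, loose, standing upright: a round yellow collar 60 mm across and 26 high, a black neck 28 across, and on it a red mushroom head 40 across from 38 to 58 mm above the underside (rigid, does not press in); 0.1 to 0.21 kg. Origin at the centre of the underside, z up. Grip the mushroom.
- gland: Blue plastic cable gland, loose, standing upright: a hexagon 48 mm across its corners and 18 high, with a round dome 40 across on it from 18 to about 42 mm, then narrowing to the top at 48 mm (black rubber disc on top); 0.055 to 0.11 kg. Origin at the centre of the underside, z up. Grip the dome.
- insert_white: For the contactor (mm): fixed black foam insert lying flat, 96 (x) x 116 (y) x 14 high; rectangular recess 61 (x) x 86 (y); recess centred on the insert, 10 deep, its white floor 4 above the table. Origin at the centre of the underside, z up.
- insert_yellow: For the safety relay (mm): fixed black foam insert lying flat, 96 (x) x 116 (y) x 14 high; narrow rectangular recess 46 (x) x 96 (y); recess centred on the insert, 10 deep, its yellow floor 4 above the table. Origin at the centre of the underside, z up.
- insert_red: For the emergency-stop head (mm): fixed black foam insert lying flat, 96 (x) x 116 (y) x 14 high; large round recess 76 across; recess centred on the insert, 10 deep, its red floor 4 above the table. Origin at the centre of the underside, z up.
- insert_blue: For the cable gland (mm): fixed black foam insert lying flat, 96 (x) x 116 (y) x 14 high; smaller round recess 64 across; recess centred on the insert, 10 deep, its blue floor 4 above the table. Origin at the centre of the underside, z up.
- tape: Green roll of tape lying flat, 68 mm across, hole 38, 19 high, loose; stays where it is. Origin at the centre of the underside.
- tub: Grey round tub with brass ferrules in it, 60 mm across the rim, 45 high, loose; stays where it is. Origin at the centre of the underside.
Things that resemble listed ones, but are neither listed nor needed, are in the scene too. Leave any green look-alike of the relay alone. Leave any turquoise look-alike of the estop alone.

How it is judged (in metres and radians):
At the end, for the whole second after the job is handed in: Each of the four parts is released, at rest and upright (within 0.1 rad) in its own insert: centre within 13 mm of the insert's centre and underside on the recess floor (less than 8 mm above the insert's underside) (horizontal distance between contactor and insert_white below 0.013 m and z of contactor in the frame of insert_white below 0.008 m and angle between each of contactor, relay, estop, gland's own z axis and vertical below 0.1 rad and linear speed of each of contactor, relay, estop, gland below 0.02 m/s and contact force between each of contactor, relay, estop, gland and the fingers below 0.1 N and horizontal distance between relay and insert_yellow below 0.013 m and z of relay in the frame of insert_yellow below 0.008 m and horizontal distance between estop and insert_red below 0.013 m and z of estop in the frame of insert_red below 0.008 m and horizontal distance between gland and insert_blue below 0.013 m and z of gland in the frame of insert_blue below 0.008 m); the robot touches nothing.
It fails at once if a part is dropped or slammed into its insert (over 0.7 m/s within 30 mm of its place) ((horizontal distance between contactor and insert_white below 0.03 m and z of contactor in the frame of insert_white below 0.03 m and linear speed of contactor above 0.7 m/s) or (horizontal distance between relay and insert_yellow below 0.03 m and z of relay in the frame of insert_yellow below 0.03 m and linear speed of relay above 0.7 m/s) or (horizontal distance between estop and insert_red below 0.03 m and z of estop in the frame of insert_red below 0.03 m and linear speed of estop above 0.7 m/s) or (horizontal distance between gland and insert_blue below 0.03 m and z of gland in the frame of insert_blue below 0.03 m and linear speed of gland above 0.7 m/s)).
It fails at once if the tape roll is pushed more than 25 mm from its place or tipped (distance of tape from where it was at the start of the episode above 0.025 m or angle between tape's own z axis and vertical above 0.5 rad).
It fails at once if the tub of brass ferrules is pushed more than 25 mm from its place or tipped (distance of tub from where it was at the start of the episode above 0.025 m or angle between tub's own z axis and vertical above 0.5 rad).
It also fails if it takes over 106 s, if anything falls off the work surface, if the arm or the gripper's body presses on something with over 40 N, if the wrist force passes 120 N, or if a joint passes its speed limit or range.

## Robot

A 6-joint arm with a two-finger parallel gripper is mounted at the origin on the work surface. World frame = base frame: x ahead of the robot, y to its left, z up, the work surface at z = 0. Lengths are in m, angles in degrees, forces in N, time in s.
With the tool pointing down it reaches from about 0.4 to 0.825 m from the base axis. Payload 7 kg.
Tool frame: the origin (TCP) lies at the very end of the fingers, on their centre line; the grasp point (between the pads) lies hold_point_z behind it (hold_point_z is the distance from the TCP to the grasp point, in m); z points along the fingers, y is the direction in which the jaws open and shut (so a half turn about z gives the same grasp; the last joint's range is limited). The gripper opens to 88 mm and grips with 3 to 60 N. Pads are 19 mm wide; open, the fingers measure 130 mm over their backs; the gripper's body (78 mm by 193 mm) begins 47 mm behind the grasp point.
Start: joints at [-58.436, 20.546, 0.682, 0, -70.136, -16.507], TCP at [0.175, -0.652, 0.227] pointing down, gripper open.
Joint ranges: [-176.03, 176.03], [-82.01, 121.73], [-58.28, 71.71], [-173.87, 95.51], [-174.79, -0.11], [-173.66, 173.66]. Speed limits (degrees/s): [136.94, 136.94, 172.46, 180, 180, 180].

## Interface

Orientations are given as [roll, pitch, yaw] about the fixed x, y, z axes, in that order (R = Rz(yaw) Ry(pitch) Rx(roll)).
In Python, from plant import get_obs, snapshot, close_job, hold_point_z gives the robot as it stands. The module is installed in compiled form; this text tells all that it offers.
- The arm moves only by the tool jog_arm, never from a script. Its argument "commands" is a list of rows, each a list of 4 numbers: the shift along the world's x, y, z in mm, then the turn about the world's z in degrees. In form: [[x, y, z, turn], ...]. A call has exactly 10 rows; each row shifts and turns the commanded pose from where the row before left it; what a row does not reach is not made up. A row lasts 1/12 s, in which the tool goes at most 41.7 mm and 7.16 degrees, less where a joint would pass 70% of its speed; a pose out of reach is approached as far as the arm can. A call is refused whole if a number of a shift passes 41.7 or a number of a turn 7.16, either way. A call with a gripper value outside its range is refused whole. "fingers" is the finger opening in mm, from 0 to 87.6, set as the call begins (left out, the last holds). The fingers move at their own pace and stop on an object; the grip force is fixed at half the most. Time passes only in rows, so rows that do not move let the fingers close, or fill a call up. It gives the time, the measured TCP pose, the force and the opening at its end, in the units of the state.
- get_obs(): the state, without advancing time (a new reading comes with each control period).
- snapshot(name): name is "side" or "top"; returns a dict with "image" (480x640x3 uint8, red, green, blue), "fov_y" (degrees; the focal length in pixels is half the picture's height over the tangent of half this angle, whatever the lens; pixels are square), "cx", "cy" (the principal point, pixels), "rvec" (rotation vector, rad) and "tvec" (3), from world to camera coordinates, as OpenCV has them. Camera axes: x right, y down, z forward; pixel columns grow to the right and rows downward; lengths in m; the calibration is good to about 2 mm. A picture is of the moment at which its call begins. There is no depth.
- close_job(): hands the job in, once; it reports no verdict.
The state is a dict: "clock": time; "joint_pos": joint angles; "qvel": joint speeds; "tau": joint torques, N m; "tool_pos": TCP position; "orientation": TCP orientation; "force": force on the tool from outside, world axes, zero at the start; "moment": the same for the moment, N m; "opening": finger opening in m.
Only numpy, scipy, OpenCV 4.12 (cv2) and the standard library are available. Lean on these libraries where they do the work, as an engineer would, in place of code of your own. Each camera call takes 0.05 s, during which the arm holds its last target.

## Working session

There is one attempt and no reset: what is moved stays moved. The work goes in short steps, Python scripts to look and compute and a tool call to move; the robot and the scene stay as the last step left them, time stands still between calls to the robot, and variables do not carry over. Pictures are saved under pics/ and viewed, and the job is handed in when it is done.

Besides the shell and the picture viewer there is one more tool, called after ">>>" by a JSON object that holds its "fn" and its "kwargs". jog_arm: Moves the arm, as the interface text tells. Its arguments: {"type":"object","properties":{"commands":{"type":"array","items":{"type":"array","items":{"type":"number"}}},"fingers":{"type":"number"}},"required":["commands"]}

```bash
mkdir -p pics; cat > h.py <<'E'
import numpy as np, cv2
from plant import get_obs, snapshot, close_job, hold_point_z
def cam(s):
    im=s["image"]; f=im.shape[0]/2/np.tan(np.radians(s["fov_y"])/2)
    K=np.array([[f,0,s["cx"]],[0,f,s["cy"]],[0,0,1]])
    R=cv2.Rodrigues(np.array(s["rvec"],float))[0]; t=np.array(s["tvec"],float).reshape(3)
    return K,R,t
def ray(s,u,v):
    K,R,t=cam(s); d=R.T@np.linalg.inv(K)@np.array([u,v,1.]); return -R.T@t,d
def onplane(s,u,v,z):
    o,d=ray(s,u,v); return o+d*(z-o[2])/d[2]
def proj(s,p):
    K,R,t=cam(s); q=K@(R@np.array(p,float)+t); return q[:2]/q[2]
E
python3 - <<'E'
from h import *
import pickle
print(hold_point_z if not callable(hold_point_z) else hold_point_z()); print(get_obs())
for n in("top","side"):
    s=snapshot(n); pickle.dump(s,open(n+"0.pkl","wb")); cv2.imwrite(f"pics/{n}0.png",s["image"][:,:,::-1]); K,R,t=cam(s); print(n,K[0,0],s["cx"],s["cy"],-R.T@t, R[2])
E
```

```text
0.0188
{'clock': 0.0, 'joint_pos': array([-5.84369974e+01,  2.05894490e+01,  6.35008680e-01, -1.99743815e-02,
       -7.01365435e+01, -1.65076644e+01]), 'qvel': array([ 0.01441365, -0.00064237,  0.0006083 , -0.03872427, -0.0577229 ,
       -0.01329657]), 'tau': array([ 1.60618525e-03, -5.82715952e+01,  2.93046838e+01,  6.99696645e+00,
        6.85940424e-03, -1.86377606e-04]), 'tool_pos': array([ 0.17518995, -0.65136789,  0.22565495]), 'orientation': array([ 1.79907430e+02, -7.85144132e-03, -1.64951457e+02]), 'force': array([-0.53433747, -0.04922103,  0.7949646 ]), 'moment': array([-0.01422158,  0.00580739,  0.0090929 ]), 'opening': 0.08782222905160646}
top 581.9135269562745 316.27159391763297 244.5836810410072 [0.44158891 0.00717336 1.20637861] [ 0.07621382 -0.00317935 -0.99708643]
side 483.76698301738304 323.188339139741 239.07509994580872 [ 0.48413124 -0.79783462  0.5313247 ] [ 0.0460113   0.85159987 -0.52216914]
```

View pics/top0.png

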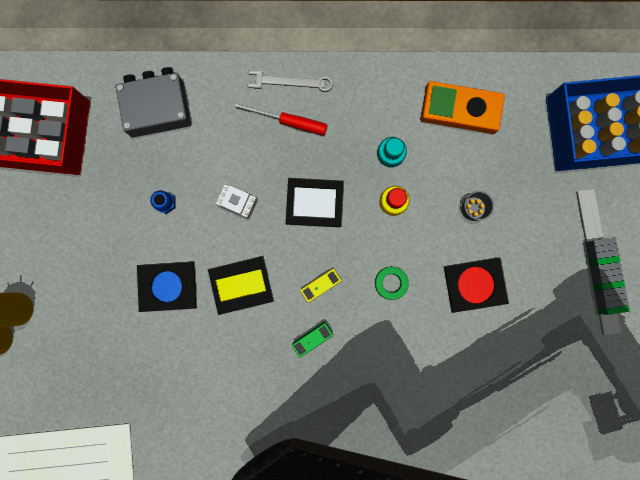

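View pics/side0.png

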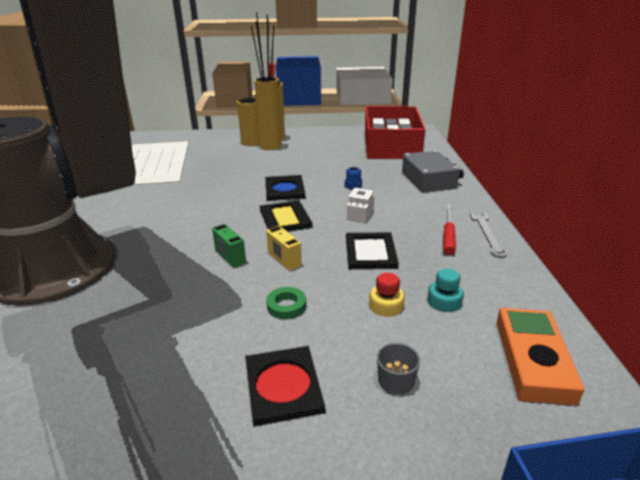

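Candidates (top view):
- **Relay:** yellow (321,285) or the green look-alike (313,338). I choose the yellow.
- **E-stop:** red/yellow (396,200) or turquoise (392,152). I choose the red.
- **Contactor:** white block (237,201). The white floor (315,203) and the white blocks in the red box are not it.
- **Gland:** blue (163,201). The blue floor (167,287) and the blue bin are not it.

Next, a close crop and measurements.

```bash
python3 - <<'E'
from h import *
import pickle
T=pickle.load(open("top0.pkl","rb"));S=pickle.load(open("side0.pkl","rb"))
def c(im,x0,x1,y0,y1,k): return cv2.resize(im[y0:y1,x0:x1,::-1],None,fx=k,fy=k,interpolation=cv2.INTER_CUBIC)
a=c(T["image"],130,330,170,370,3)
cv2.imwrite("pics/cropT1.png",a)
cv2.imwrite("pics/cropT2.png",c(T["image"],280,520,130,330,3))
cv2.imwrite("pics/cropS1.png",c(S["image"],210,480,150,330,3)[:, :800])
E
```

```text
(no output)
```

View pics/cropT1.png

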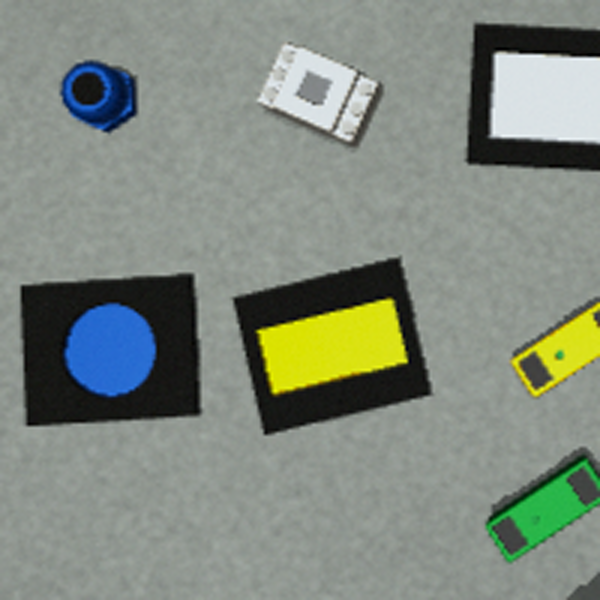

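View pics/cropT2.png

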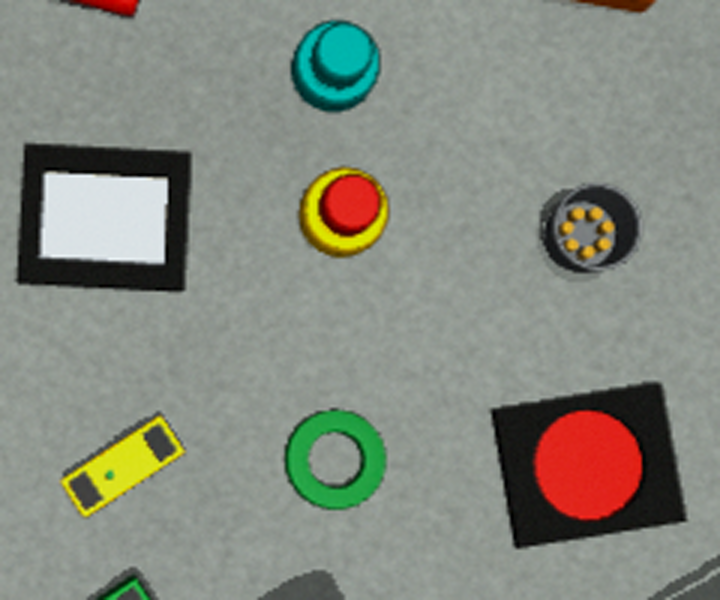

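View pics/cropS1.png

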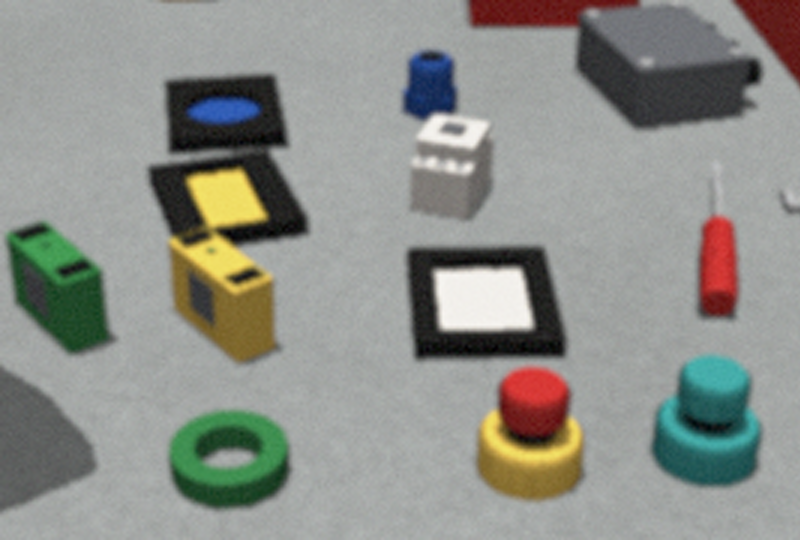

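The crops confirm the choices. The yellow relay has dark strips at both ends, the contactor has a grey square at (235,199), the gland has a black disc at (160,200), and the red mushroom is at (397,198). Now the measurements.

```bash
cat >> h.py <<'E'
def mask(im,kind,roi):
    h=cv2.cvtColor(im,cv2.COLOR_RGB2HSV).astype(int); H,S,V=h[...,0],h[...,1],h[...,2]
    m={"yellow":(H>18)&(H<35)&(S>110)&(V>80),"red":((H<8)|(H>172))&(S>150)&(V>80),"blue":(H>100)&(H<125)&(S>130)&(V>50),
       "white":(S<40)&(V>195),"black":(V<60)&(S<200),"dark":(V<130)}[kind]
    o=np.zeros(im.shape[:2],np.uint8);x0,x1,y0,y1=roi;o[y0:y1,x0:x1]=m[y0:y1,x0:x1]*255
    return o
def big(m):
    c=cv2.findContours(m,cv2.RETR_EXTERNAL,cv2.CHAIN_APPROX_NONE)[0]; return max(c,key=cv2.contourArea)
def cen(m):
    c=big(m); M=cv2.moments(c); return np.array([M["m10"]/M["m00"],M["m01"]/M["m00"]]),c
def tri(A,a,B,b):
    Ms=[]
    PA=cam(A);PB=cam(B)
    X=cv2.triangulatePoints(PA[0]@np.c_[PA[1],PA[2]],PB[0]@np.c_[PB[1],PB[2]],np.array(a,float).reshape(2,1),np.array(b,float).reshape(2,1))
    X=(X[:3]/X[3]).ravel(); return X,np.linalg.norm(proj(A,X)-a),np.linalg.norm(proj(B,X)-b)
def rectw(s,c,z):
    p=np.array([onplane(s,u,v,z)[:2] for u,v in c.reshape(-1,2)],np.float32)*1000
    (x,y),(w,h),a=cv2.minAreaRect(p)
    if w<h: long=a+90
    else: long=a
    return (round(float(x),1),round(float(y),1)),(round(float(w),1),round(float(h),1)),round(float((long+90)%180-90),1)
E
cat > m.py <<'E'
from h import *
import pickle,sys
np.set_printoptions(precision=4,suppress=True)
T=pickle.load(open("top0.pkl","rb"));S=pickle.load(open("side0.pkl","rb"))
ti,si=T["image"],S["image"]
P={"floor_white":("white",(285,345,178,228),(345,400,233,270)),
"floor_yellow":("yellow",(205,275,255,315),(258,315,200,232)),
"floor_red":("red",(443,510,257,312),(245,325,350,420)),
"floor_blue":("blue",(135,198,260,313),(263,306,175,200)),
"mushroom":("red",(375,415,180,220),(370,405,270,300)),
"gland_disc":("black",(150,180,185,215),(345,362,164,172)),
}
for k,(c,a,b) in P.items():
    ca,co=cen(mask(ti,c,a)); cb,_=cen(mask(si,c,b))
    X,e1,e2=tri(T,ca,S,cb); print(k,ca,cb,X,round(e1,1),round(e2,1)); 
    print("   rect",rectw(T,co,X[2] if "floor" not in k else 0.004))
for k,c,roi in (("relay","yellow",(300,345,262,305)),("contactor","white",(212,262,178,222))):
    m=cv2.morphologyEx(mask(ti,c,roi),cv2.MORPH_CLOSE,np.ones((7,7)))
    for z in (.04,.055): print(k,z,rectw(T,big(m),z))
# insert outlines
for k,roi in (("iw",(280,350,172,232)),("iy",(203,277,252,317)),("ir",(440,512,253,316)),("ib",(132,200,257,315))):
    print(k,rectw(T,big(mask(ti,"black",roi)),0.014), rectw(S,big(mask(si,"black",{"iw":(340,400,228,272),"iy":(255,315,198,232),"ir":(240,328,340,425),"ib":(262,308,172,201)}[k])),0.014))
E
python3 m.py
```

```text
floor_white [314.436  202.0772] [370.2843 249.4549] [0.6215 0.0073 0.0093] 0.0 0.0
   rect ((622.4, 7.2), (84.3, 58.3), 87.1)
floor_yellow [240.368  284.9882] [284.0945 217.0988] [0.4491 0.1593 0.0062] 0.3 0.4
   rect ((449.7, 159.6), (46.6, 97.0), -76.4)
floor_red [475.5112 284.5522] [282.6009 382.7923] [ 0.4513 -0.3242  0.0083] 0.0 0.0
   rect ((451.6, -325.3), (72.2, 73.7), -45.5)
floor_blue [166.3897 286.376 ] [284.2143 186.3026] [0.4468 0.31   0.0114] 0.1 0.2
   rect ((447.4, 311.6), (63.1, 61.9), 45.7)
mushroom [396.4692 197.501 ] [387.4226 283.4669] [ 0.6252 -0.1576  0.0477] 0.1 0.1
   rect ((624.5, -157.7), (34.2, 36.5), -0.4)Traceback (most recent call last):
  File "m.py", line 14, in <module>
    ca,co=cen(mask(ti,c,a)); cb,_=cen(mask(si,c,b))
                                  ~~~^^^^^^^^^^^^^^
  File "h.py", line 23, in cen
    c=big(m); M=cv2.moments(c); return np.array([M["m10"]/M["m00"],M["m01"]/M["m00"]]),c
                                                 ~~~~~~~~^~~~~~~~~
ZeroDivisionError: float division by zero
```

```bash
python3 - <<'E'
s=open('m.py').read()
i=s.index('"gland_disc"');j=s.index('\n',i)
s=s[:i]+s[j:]
s=s.replace("# insert","""for k,a,b in (("gland_disc",(160,199.3),(354,168.3)),("grey sq",(235,199.7),(361,193)),("strip far",(308.7,293.3),(275.7,229)),("strip near",(333.3,277.3),(291.7,241.7)),("tape",(391.7,283),(286.5,301))):
    print(k,tri(T,a,S,b))
d,co=cen(mask(ti,"black",(150,180,185,215)))
print("disc",d,onplane(T,*d,.048))
for n,k,im,roi in((T,"blue",ti,(145,182,182,220)),(S,"blue",si,(340,368,160,192))):
    co=big(mask(im,k,roi)); print("gland",cv2.boundingRect(co),[rectw(n,co,z) for z in (.009,.03)])
co=big(mask(ti,"yellow",(370,420,180,222))|mask(ti,"red",(375,415,180,220)))
print('estop',rectw(T,co,.026))
# insert""")
open('m.py','w').write(s)
E
python3 m.py
```

```text
floor_white [314.436  202.0772] [370.2843 249.4549] [0.6215 0.0073 0.0093] 0.0 0.0
   rect ((622.4, 7.2), (84.3, 58.3), 87.1)
floor_yellow [240.368  284.9882] [284.0945 217.0988] [0.4491 0.1593 0.0062] 0.3 0.4
   rect ((449.7, 159.6), (46.6, 97.0), -76.4)
floor_red [475.5112 284.5522] [282.6009 382.7923] [ 0.4513 -0.3242  0.0083] 0.0 0.0
   rect ((451.6, -325.3), (72.2, 73.7), -45.5)
floor_blue [166.3897 286.376 ] [284.2143 186.3026] [0.4468 0.31   0.0114] 0.1 0.2
   rect ((447.4, 311.6), (63.1, 61.9), 45.7)
mushroom [396.4692 197.501 ] [387.4226 283.4669] [ 0.6252 -0.1576  0.0477] 0.1 0.1
   rect ((624.5, -157.7), (34.2, 36.5), -0.4)
relay 0.04 ((449.8, -4.8), (30.9, 81.2), -56.8)
relay 0.055 ((449.6, -4.6), (30.5, 80.1), -56.8)
contactor 0.04 ((621.3, 167.0), (67.4, 44.7), 66.2)
contactor 0.055 ((619.0, 165.0), (66.5, 44.1), 66.2)
gland_disc (array([0.6212, 0.3162, 0.0515]), np.float64(0.5274764780964865), np.float64(0.6111946973537478))
grey sq (array([0.6198, 0.1655, 0.0568]), np.float64(0.47608864292943603), np.float64(0.6162474445769112))
strip far (array([0.4344, 0.0183, 0.057
[... 206 characters left out ...]
151 ,  0.0144]), np.float64(0.3518094124818428), np.float64(0.6135968555413793))
disc [158.7899 199.3019] [0.6207 0.3196 0.048 ]
gland (151, 191, 24, 23) [((622.4, 322.9), (52.0, 41.5), 69.5), ((619.2, 317.4), (51.0, 40.8), 69.5)]
gland (345, 169, 16, 20) [((624.2, 351.9), (120.0, 38.5), 82.9), ((618.6, 305.7), (115.2, 36.9), 82.9)]
estop ((623.7, -155.6), (57.9, 61.4), -45.4)
iw ((620.7, 7.8), (114.4, 97.1), 87.0) ((620.7, -0.3), (127.5, 92.7), 86.8)
iy ((449.9, 158.4), (95.1, 116.0), -76.3) ((450.3, 150.8), (95.0, 129.8), -76.4)
ir ((451.2, -322.5), (95.4, 118.1), -80.8) ((452.1, -328.8), (93.0, 123.3), -81.1)
ib ((447.0, 309.5), (95.3, 117.5), -86.1) ((447.9, 297.8), (89.5, 135.8), -86.0)
```

Poses agree between the two views to a few mm, and heights match the text (mushroom about 48, tops 55–57). I'll do the e-stop first and travel above it.

>>> {"fn": "jog_arm", "kwargs": {"commands": [[22.5, 24.8, -5, 0], [22.5, 24.8, -5, 0], [22.5, 24.8, -5, 0], [22.5, 24.8, -5, 0], [22.5, 24.8, -5, 0], [22.5, 24.8, -5, 0], [22.5, 24.8, -5, 0], [22.5, 24.8, -5, 0], [22.5, 24.8, -5, 0], [22.5, 24.8, -5, 0]], "fingers": 87}}

```text
clock: 0.93
tool_pos: [0.401, -0.4023, 0.1761]
orientation: [180.0, -0.0, -164.9]
force: [0.6, -0.6, 0.2]
opening: 0.0868
```

>>> {"fn": "jog_arm", "kwargs": {"commands": [[22.5, 24.8, -5, 0], [22.5, 24.8, -5, 0], [22.5, 24.8, -5, 0], [22.5, 24.8, -5, 0], [22.5, 24.8, -5, 0], [22.5, 24.8, -5, 0], [22.5, 24.8, -5, 0], [22.5, 24.8, -5, 0], [22.5, 24.8, -5, 0], [22.5, 24.8, -5, 0]]}}

```text
clock: 1.77
tool_pos: [0.626, -0.1543, 0.126]
orientation: [180.0, -0.0, -164.9]
force: [0.1, -0.9, 0.1]
opening: 0.0869
```

>>> {"fn": "jog_arm", "kwargs": {"commands": [[-1.5, -2.7, -15, 0], [0, 0, -15, 0], [0, 0, -15, 0], [0, 0, -15, 0], [0, 0, -15, 0], [0, 0, -10, 0], [0, 0, -6, 0], [0, 0, -3, 0], [0, 0, 0, 0], [0, 0, 0, 0]]}}

```text
clock: 2.6
tool_pos: [0.6242, -0.1586, 0.0331]
orientation: [-180.0, 0.0, -164.9]
force: [-0.5, -0.2, 0.8]
opening: 0.0869
```

>>> {"fn": "jog_arm", "kwargs": {"commands": [[0, 0, 0, 0], [0, 0, 0, 0], [0, 0, 0, 0], [0, 0, 0, 0], [0, 0, 0, 0], [0, 0, 0, 0], [0, 0, 0, 0], [0, 0, 0, 0], [0, 0, 0, 0], [0, 0, 0, 0]], "fingers": 30}}

```text
clock: 3.43
tool_pos: [0.6238, -0.1585, 0.0326]
orientation: [180.0, -0.0, -164.9]
force: [-0.4, 0.5, 0.0]
opening: 0.0389
```

>>> {"fn": "jog_arm", "kwargs": {"commands": [[0, 0, 10, 0], [0, 0, 20, 0], [0, 0, 20, 0], [-15, -15, 10, 0], [-20, -19, 0, 0], [-20, -19, 0, 0], [-20, -19, 0, 0], [-20, -19, 0, 0], [-20, -19, 0, 0], [-20, -19, 0, 0]]}}

```text
clock: 4.27
tool_pos: [0.4878, -0.2883, 0.0933]
orientation: [-180.0, 0.0, -164.9]
force: [0.7, -0.2, -1.4]
opening: 0.0389
```

```bash
cat > look.py <<'E'
from h import *
import sys
n,name,x0,x1,y0,y1,k=sys.argv[1],sys.argv[2],*map(int,sys.argv[3:8])
s=snapshot(n);import pickle;pickle.dump(s,open(name+".pkl","wb"))
cv2.imwrite(f"pics/{name}.png",cv2.resize(s["image"][y0:y1,x0:x1,::-1],None,fx=k,fy=k,interpolation=cv2.INTER_CUBIC))
o=get_obs();print(o["clock"],o["tool_pos"],o["orientation"],o["opening"],o["force"])
E
python3 look.py side s1 160 420 230 430 3
```

```text
4.3167 [ 0.48403579 -0.29013874  0.0930022 ] [ 1.79943458e+02 -9.67443364e-02 -1.65041544e+02] 0.03926356291839596 [-5.15531203 -0.65074914 -2.62283485]
```

View pics/s1.png

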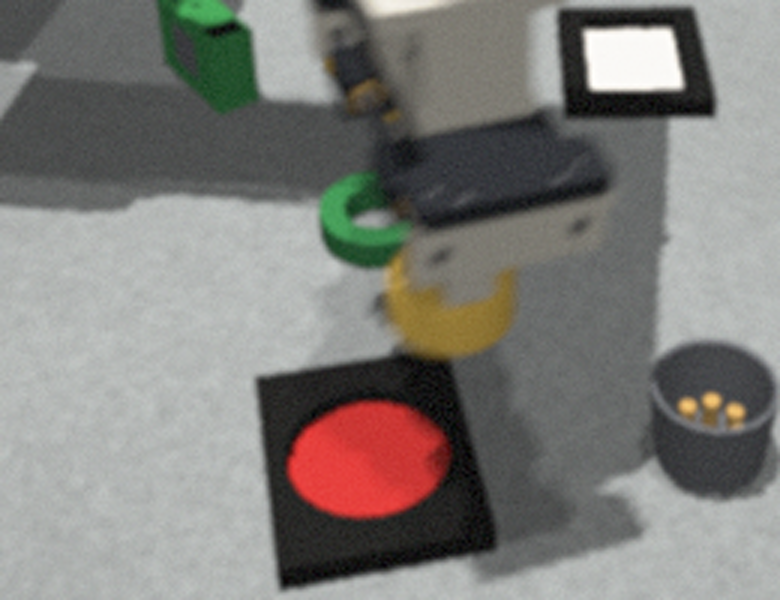

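The e-stop is held upright, with its yellow collar at about (450,310) in the crop. The red insert is ahead and its recess is clear.

>>> {"fn": "jog_arm", "kwargs": {"commands": [[-12.5, -12.2, 0, 0], [-12.5, -12.2, 0, 0], [-12.2, -12.3, -10, 0], [0, 0, -12, 0], [0, 0, -10, 0], [0, 0, -8, 0], [0, 0, -6, 0], [0, 0, -4, 0], [0, 0, -2, 0], [0, 0, 0, 0]]}}

```text
clock: 5.15
tool_pos: [0.4518, -0.3239, 0.0402]
orientation: [180.0, -0.0, -164.9]
force: [-0.1, -0.1, -1.0]
opening: 0.0393
```

>>> {"fn": "jog_arm", "kwargs": {"commands": [[0, 0, -1, 0], [0, 0, -1, 0], [0, 0, -1, 0], [0, 0, -0.5, 0], [0, 0, -0.5, 0], [0, 0, 0, 0], [0, 0, 0, 0], [0, 0, 0, 0], [0, 0, 0, 0], [0, 0, 0, 0]]}}

```text
clock: 5.98
tool_pos: [0.4517, -0.3242, 0.0366]
orientation: [-180.0, 0.0, -164.9]
force: [-0.8, -1.1, -0.7]
opening: 0.039
```

>>> {"fn": "jog_arm", "kwargs": {"commands": [[0, 0, -0.5, 0], [0, 0, -0.5, 0], [0, 0, -0.3, 0], [0, 0, 0, 0], [0, 0, 0, 0], [0, 0, 0, 0], [0, 0, 0, 0], [0, 0, 0, 0], [0, 0, 0, 0], [0, 0, 0, 0]]}}

```text
clock: 6.82
tool_pos: [0.4517, -0.3243, 0.0365]
orientation: [-180.0, 0.0, -164.9]
force: [-3.2, 3.8, 11.5]
opening: 0.0391
```

Contact with the floor (11 N), so release and lift.

>>> {"fn": "jog_arm", "kwargs": {"commands": [[0, 0, 0, 0], [0, 0, 0, 0], [0, 0, 0, 0], [0, 0, 0, 0], [0, 0, 0, 0], [0, 0, 8, 0], [0, 0, 15, 0], [0, 0, 20, 0], [0, 0, 25, 0], [0, 0, 22, 0]], "fingers": 80}}

```text
clock: 7.65
tool_pos: [0.4516, -0.3243, 0.1269]
orientation: [-180.0, -0.0, -164.9]
force: [0.8, -0.3, 0.1]
opening: 0.0798
```

>>> {"fn": "jog_arm", "kwargs": {"commands": [[0, 16, 0, 7], [0, 16, 0, 7], [0, 16, 0, 7], [0, 16, 0, 7], [0, 16, 0, 7], [0, 16, 0, 7], [0, 16, 0, 7], [0, 16, 0, 7], [0, 16, 0, 7], [0, 16, 0, 7]], "fingers": 60}}

```text
clock: 8.48
tool_pos: [0.4516, -0.1635, 0.1259]
orientation: [-180.0, 0.0, -94.6]
force: [-0.3, -0.3, -1.0]
opening: 0.0602
```

>>> {"fn": "jog_arm", "kwargs": {"commands": [[-2, 16, 0, 7], [0, 16, 0, 7], [0, 16, 0, 7], [0, 16, 0, 7], [0, 16, 0, 7], [0, 16, 0, 3.1], [0, 16, 0, 0], [0, 16, 0, 0], [0, 16, 0, 0], [0, 16, 0, 0]]}}

```text
clock: 9.32
tool_pos: [0.4497, -0.0034, 0.1259]
orientation: [-180.0, -0.0, -56.8]
force: [0.3, -1.0, 0.1]
opening: 0.06
```

```bash
python3 look.py side s2 160 420 200 400 3;  python3 look.py top t2 260 520 170 370 3
```

```text
9.3667 [ 0.45016568 -0.00178436  0.12605294] [-1.79909468e+02 -1.35153554e-02 -5.68198069e+01] 0.06012625588098134 [0.50771542 3.11665721 0.97388987]
9.4167 [ 0.45002181 -0.00269174  0.12596187] [-1.79935985e+02 -1.48589728e-02 -5.67351116e+01] 0.05992366084250898 [-0.37890558 -0.56231731  0.37950462]
```

View pics/s2.png

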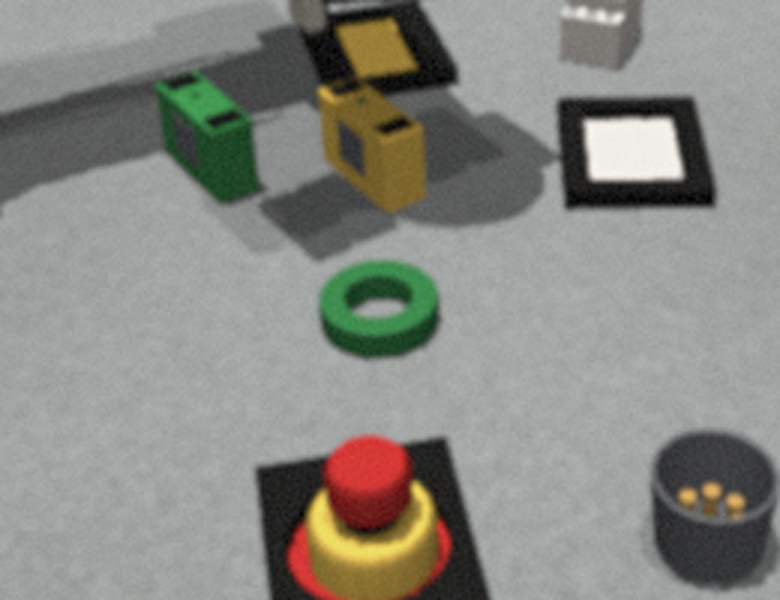

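View pics/t2.png

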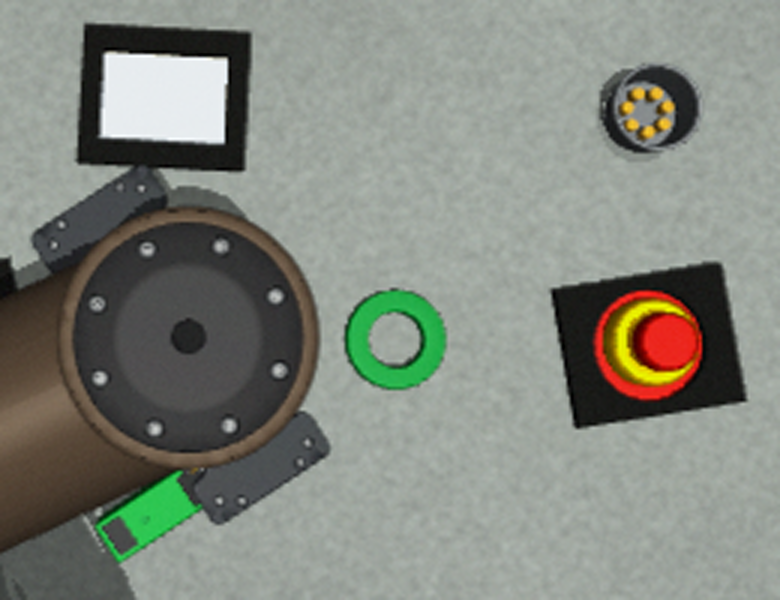

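The e-stop is seated upright in the red recess: collar inside the ring, mushroom at (370,480) in the side crop. The gripper is lined up over the yellow relay.

>>> {"fn": "jog_arm", "kwargs": {"commands": [[0, -1, -12, 0], [0, 0, -18, 0], [0, 0, -18, 0], [0, 0, -18, 0], [0, 0, -15, 0], [0, 0, -11, 0], [0, 0, -7, 0], [0, 0, -4, 0], [0, 0, -1, 0], [0, 0, 0, 0]]}}

```text
clock: 10.25
tool_pos: [0.4499, -0.0053, 0.0215]
orientation: [-180.0, -0.0, -56.8]
force: [-0.8, 0.4, -0.2]
opening: 0.0599
```

>>> {"fn": "jog_arm", "kwargs": {"commands": [[0, 0, 0, 0], [0, 0, 0, 0], [0, 0, 0, 0], [0, 0, 0, 0], [0, 0, 0, 0], [0, 0, 0, 0], [0, 0, 0, 0], [0, 0, 0, 0], [0, 0, 0, 0], [0, 0, 0, 0]], "fingers": 20}}

```text
clock: 11.08
tool_pos: [0.4497, -0.0052, 0.0215]
orientation: [-180.0, -0.0, -56.8]
force: [-1.9, 0.5, 7.0]
opening: 0.0301
```

>>> {"fn": "jog_arm", "kwargs": {"commands": [[0, 0, 10, 0], [0, 0, 20, 0], [0, 0, 20, 0], [0, 10, 0, -3], [0, 20, 0, -4], [0, 22, 0, -4], [0, 22, 0, -4], [0, 22, 0, -3], [0, 22, 0, -1.6], [0, 20, 0, 0]]}}

```text
clock: 11.92
tool_pos: [0.4492, 0.1338, 0.0709]
orientation: [180.0, -0.0, -76.6]
force: [0.2, -0.7, -2.3]
opening: 0.0295
```

>>> {"fn": "jog_arm", "kwargs": {"commands": [[0, 16, 0, 0], [0, 10.4, 0, 0], [0, 0, -8, 0], [0, 0, -9, 0], [0, 0, -9, 0], [0, 0, -7, 0], [0, 0, -5, 0], [0, 0, -3, 0], [0, 0, 0, 0], [0, 0, 0, 0]]}}

```text
clock: 12.75
tool_pos: [0.4497, 0.1589, 0.0302]
orientation: [180.0, -0.0, -76.5]
force: [0.5, -0.9, -1.8]
opening: 0.03
```

```bash
python3 look.py side s3 200 420 150 290 3;  python3 look.py top t3 120 380 160 340 3
```

```text
12.8 [0.44983665 0.15911214 0.03042437] [-1.79985687e+02  2.19188499e-03 -7.64547770e+01] 0.02946781321047685 [ 0.20027731 -0.74560397 -1.54200922]
12.85 [0.4499236  0.15927689 0.03058806] [-1.79964622e+02  1.53643193e-02 -7.64495167e+01] 0.02982707822159235 [ 0.4420041  -0.30067062 -2.01054538]
```

View pics/s3.png

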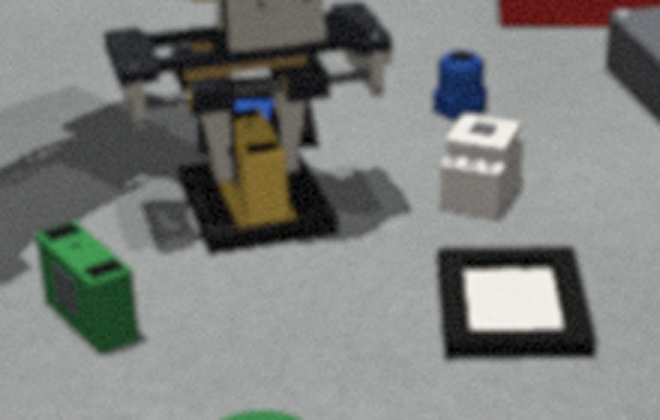

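The relay is held upright, with its base already inside the recess outline around (262,215). Lowering to contact.

>>> {"fn": "jog_arm", "kwargs": {"commands": [[0, 0, -1, 0], [0, 0, -1, 0], [0, 0, -1, 0], [0, 0, -1, 0], [0, 0, -0.5, 0], [0, 0, -0.5, 0], [0, 0, -0.3, 0], [0, 0, -0.3, 0], [0, 0, 0, 0], [0, 0, 0, 0]]}}

```text
clock: 13.68
tool_pos: [0.4496, 0.1592, 0.0255]
orientation: [-180.0, -0.0, -76.4]
force: [-4.9, 0.1, 11.2]
opening: 0.03
```

>>> {"fn": "jog_arm", "kwargs": {"commands": [[0, 0, 0, 0], [0, 0, 0, 0], [0, 0, 0, 0], [0, 0, 0, 0], [0, 0, 8, 0], [0, 0, 15, 0], [0, 0, 20, 0], [0, 0, 22, 0], [0, 0, 22, 0], [0, 0, 13, 0]], "fingers": 55}}

```text
clock: 14.52
tool_pos: [0.4504, 0.1597, 0.1275]
orientation: [-179.8, 0.1, -76.4]
force: [0.7, -0.4, 0.5]
opening: 0.0552
```

>>> {"fn": "jog_arm", "kwargs": {"commands": [[17, 0.7, 0, -3.8], [17, 0.7, 0, -3.8], [17, 0.7, 0, -3.8], [17, 0.7, 0, -3.8], [17, 0.7, 0, -3.8], [17, 0.6, 0, -3.8], [17, 0.6, 0, -3.8], [17, 0.6, 0, -3.6], [17, 0.6, 0, -3.6], [17, 0.6, 0, -3.6]], "fingers": 75}}

```text
clock: 15.35
tool_pos: [0.6204, 0.1656, 0.1251]
orientation: [180.0, -0.0, -114.0]
force: [0.9, 1.2, 0.3]
opening: 0.0748
```

```bash
python3 look.py side s4 200 420 150 290 3; python3 look.py top t4 120 380 160 340 3
```

```text
15.4 [0.6231556  0.16573954 0.12492797] [-1.79921279e+02  7.82540466e-03 -1.14276531e+02] 0.07503611748580297 [5.72547122 1.28923081 1.97085194]
15.45 [0.62154601 0.16559845 0.12462985] [-1.79969981e+02 -1.00815166e-02 -1.13999734e+02] 0.07513904707101028 [-0.07772156 -0.01440589  0.50359673]
```

View pics/s4.png

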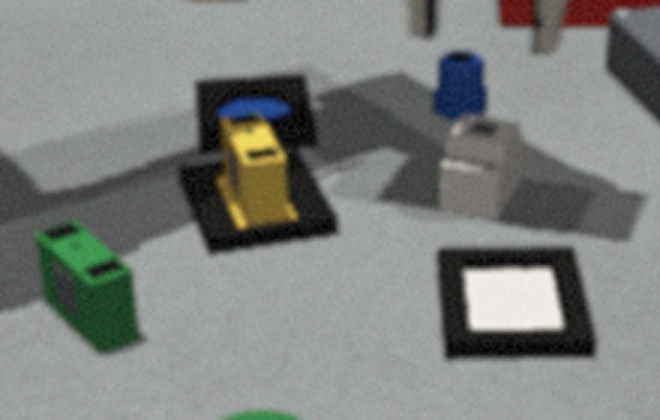

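View pics/t4.png

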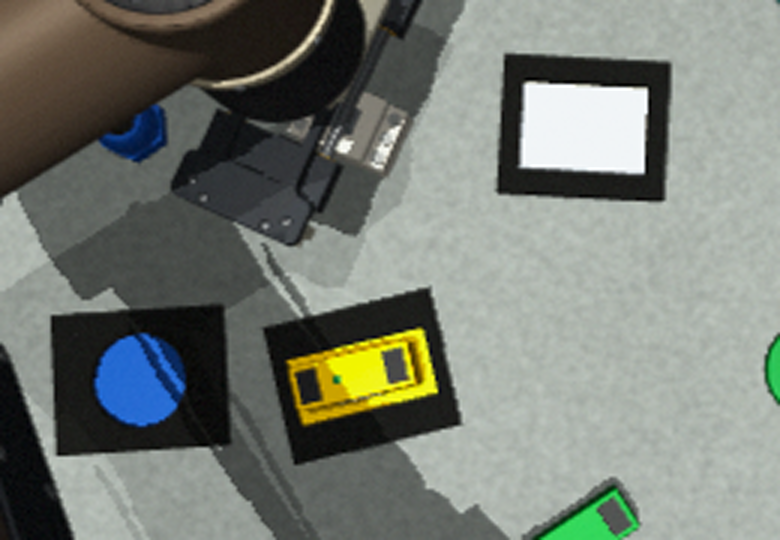

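The relay stands in the yellow recess at (345,375) in the top crop, evenly surrounded and upright. Descending on the contactor.

>>> {"fn": "jog_arm", "kwargs": {"commands": [[0, 0, -12, 0], [0, 0, -18, 0], [0, 0, -18, 0], [0, 0, -18, 0], [0, 0, -15, 0], [0, 0, -11, 0], [0, 0, -7, 0], [0, 0, -4, 0], [0, 0, -2, 0], [0, 0, 0, 0]]}}

```text
clock: 16.28
tool_pos: [0.6197, 0.1658, 0.0198]
orientation: [-180.0, 0.0, -113.8]
force: [-0.2, 0.3, -0.0]
opening: 0.0749
```

>>> {"fn": "jog_arm", "kwargs": {"commands": [[0, 0, 0, 0], [0, 0, 0, 0], [0, 0, 0, 0], [0, 0, 0, 0], [0, 0, 0, 0], [0, 0, 0, 0], [0, 0, 0, 0], [0, 0, 0, 0], [0, 0, 0, 0], [0, 0, 0, 0]], "fingers": 35}}

```text
clock: 17.12
tool_pos: [0.6197, 0.1657, 0.0199]
orientation: [-180.0, 0.0, -113.8]
force: [-1.2, -0.1, 4.0]
opening: 0.0449
```

>>> {"fn": "jog_arm", "kwargs": {"commands": [[0, 0, 10, 0], [0, 0, 20, 0], [0, 0, 20, 0], [1.7, -10, 0, 3], [0, -20, 0, 4], [0, -22, 0, 4], [0, -22, 0, 4], [0, -22, 0, 4], [0, -22, 0, 1.8], [0, -20, 0, 0]]}}

```text
clock: 17.95
tool_pos: [0.6208, 0.0264, 0.0697]
orientation: [180.0, -0.0, -92.9]
force: [0.2, -0.6, -2.4]
opening: 0.0451
```

>>> {"fn": "jog_arm", "kwargs": {"commands": [[0, -12, 0, 0], [0, -8.4, 0, 0], [0, 0, -8, 0], [0, 0, -9, 0], [0, 0, -9, 0], [0, 0, -7, 0], [0, 0, -5, 0], [0, 0, -3, 0], [0, 0, 0, 0], [0, 0, 0, 0]]}}

```text
clock: 18.78
tool_pos: [0.6214, 0.0076, 0.0285]
orientation: [180.0, -0.0, -93.0]
force: [0.2, -0.5, -2.4]
opening: 0.0451
```

```bash
python3 look.py side s5 260 480 170 310 3
```

```text
18.8333 [0.62159651 0.00752074 0.02884475] [-1.79980410e+02  2.63590622e-04 -9.30201777e+01] 0.04486304873607919 [-0.02345888 -0.22606662 -2.5148684 ]
```

View pics/s5.png

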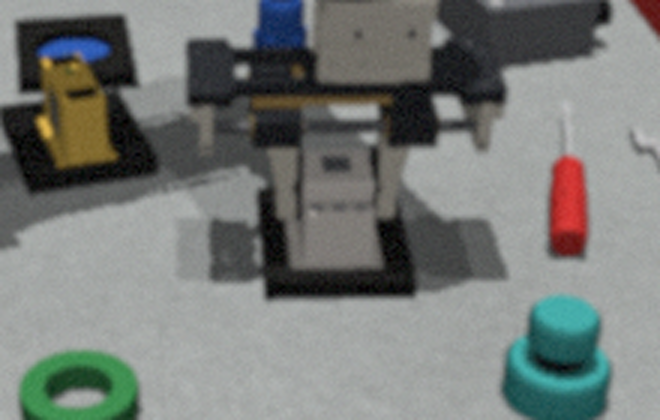

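The contactor is upright and inside the white insert's outline (base around (340,255)). Lowering to contact.

>>> {"fn": "jog_arm", "kwargs": {"commands": [[0, 0, -1, 0], [0, 0, -1, 0], [0, 0, -1, 0], [0, 0, -1, 0], [0, 0, -0.5, 0], [0, 0, -0.5, 0], [0, 0, -0.3, 0], [0, 0, 0, 0], [0, 0, 0, 0], [0, 0, 0, 0]]}}

```text
clock: 19.67
tool_pos: [0.6213, 0.0072, 0.0239]
orientation: [-180.0, -0.0, -93.0]
force: [-2.9, 0.2, 4.5]
opening: 0.0447
```

Contact (z 23.9, force reversed to +4.5 N). Release and rise.

>>> {"fn": "jog_arm", "kwargs": {"commands": [[0, 0, 0, 0], [0, 0, 0, 0], [0, 0, 0, 0], [0, 0, 0, 0], [0, 0, 8, 0], [0, 0, 15, 0], [0, 0, 20, 0], [0, 0, 22, 0], [0, 0, 22, 0], [0, 0, 13, 0]], "fingers": 70}}

```text
clock: 20.5
tool_pos: [0.6224, 0.0074, 0.1266]
orientation: [-179.8, 0.0, -93.0]
force: [0.7, -0.2, 0.8]
opening: 0.0703
```

>>> {"fn": "jog_arm", "kwargs": {"commands": [[0, 15, 0, 0], [0, 18, 0, 0], [0, 18, 0, 0], [0, 18, 0, 0], [0, 18, 0, 0], [0, 18, 0, 0], [0, 18, 0, 0], [0, 18, 0, 0], [0, 18, 0, 0], [0, 18, 0, 0]]}}

```text
clock: 21.33
tool_pos: [0.6209, 0.1857, 0.1231]
orientation: [180.0, -0.0, -93.0]
force: [-0.2, 0.0, -0.1]
opening: 0.07
```

>>> {"fn": "jog_arm", "kwargs": {"commands": [[0, 18, 0, 0], [0, 18, 0, 0], [0, 18, 0, 0], [0, 18, 0, 0], [0, 18, 0, 0], [0, 18, 0, 0], [0, 15, 0, 0], [0, 10.6, 0, 0], [0, 0, 0, 0], [0, 0, 0, 0]]}}

```text
clock: 22.17
tool_pos: [0.6211, 0.3185, 0.123]
orientation: [180.0, -0.0, -93.0]
force: [0.0, -0.0, -0.3]
opening: 0.0704
```

```bash
python3 look.py side s6 240 460 120 290 3; python3 look.py top t6 80 360 150 350 2
```

```text
22.2167 [0.62117656 0.317831   0.12312253] [ 1.79975737e+02 -2.31200079e-02 -9.30353176e+01] 0.07023429144958478 [ 0.06441517  0.60556843 -0.27557137]
22.2667 [0.62125651 0.31744869 0.12323255] [ 1.79980540e+02 -1.76152230e-02 -9.30624429e+01] 0.07020632796012971 [-0.05062302 -0.97990646 -0.11960634]
```

View pics/s6.png

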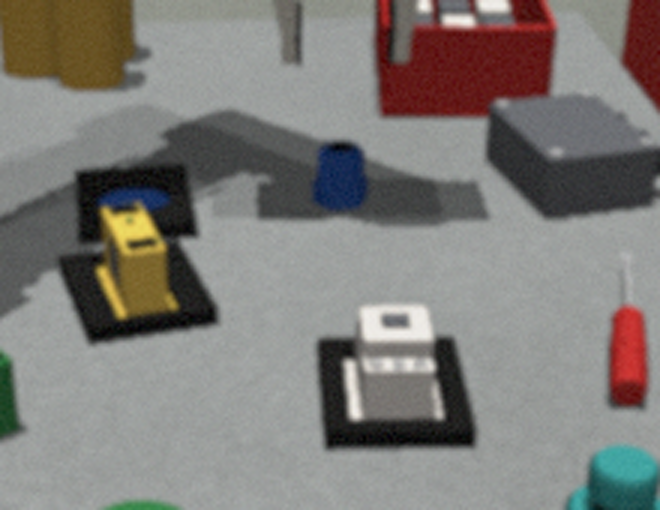

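View pics/t6.png

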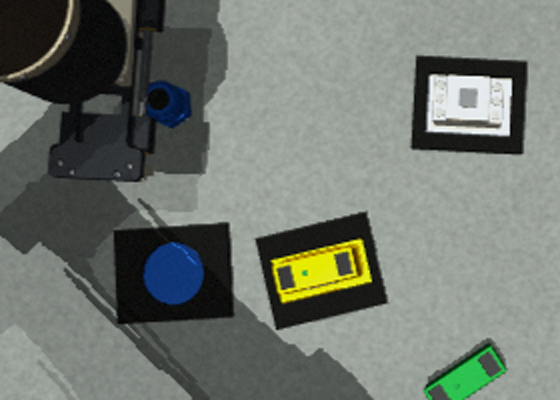

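The contactor sits in the white recess with a white margin on all sides. The gripper is centred over the gland (side crop: fingers at x 290 and 400, gland at 341). Descending.

>>> {"fn": "jog_arm", "kwargs": {"commands": [[0, 0, -12, 0], [0, 0, -18, 0], [0, 0, -18, 0], [0, 0, -17, 0], [0, 0, -14, 0], [0, 0, -11, 0], [0, 0, -6, 0], [0, 0, -4, 0], [0, 0, -1.5, 0], [0, 0, 0, 0]]}}

```text
clock: 23.1
tool_pos: [0.6216, 0.3179, 0.022]
orientation: [-180.0, 0.0, -93.0]
force: [0.1, -0.7, -0.0]
opening: 0.0697
```

>>> {"fn": "jog_arm", "kwargs": {"commands": [[0, 0, 0, 0], [0, 0, 0, 0], [0, 0, 0, 0], [0, 0, 0, 0], [0, 0, 0, 0], [0, 0, 0, 0], [0, 0, 0, 0], [0, 0, 0, 0], [0, 0, 0, 0], [0, 0, 0, 0]], "fingers": 30}}

```text
clock: 23.93
tool_pos: [0.6214, 0.318, 0.0221]
orientation: [-180.0, 0.0, -93.0]
force: [-1.2, 0.2, 4.0]
opening: 0.0389
```

>>> {"fn": "jog_arm", "kwargs": {"commands": [[0, 0, 10, 0], [0, 0, 20, 0], [0, 0, 20, 0], [-12, 0, 0, 0], [-20, -1.5, 0, 0], [-24, -1.5, 0, 0], [-24, -1.5, 0, 0], [-24, -1.5, 0, 0], [-24, -1.5, 0, 0], [-22, 0, 0, 0]]}}

```text
clock: 24.77
tool_pos: [0.47, 0.3098, 0.0722]
orientation: [180.0, -0.0, -93.1]
force: [-0.0, 1.2, -0.7]
opening: 0.0392
```

>>> {"fn": "jog_arm", "kwargs": {"commands": [[-16, 0, 0, 0], [-8.3, 0, 0, 0], [0, 0, -8, 0], [0, 0, -9, 0], [0, 0, -9, 0], [0, 0, -7, 0], [0, 0, -5, 0], [0, 0, -3, 0], [0, 0, 0, 0], [0, 0, 0, 0]]}}

```text
clock: 25.6
tool_pos: [0.4472, 0.3103, 0.0305]
orientation: [180.0, -0.0, -93.1]
force: [-0.5, 0.7, -1.2]
opening: 0.0391
```

```bash
python3 look.py side s7 220 400 130 250 4;python3 look.py top t7 80 360 150 350 2
```

```text
25.65 [0.44730282 0.31045184 0.0308646 ] [-1.79994298e+02 -3.50338165e-03 -9.30485933e+01] 0.03886975914066199 [-0.41716903  0.23898014 -0.85862764]
25.7 [0.44730702 0.31056274 0.03107792] [-1.79983272e+02  1.76643851e-02 -9.30447014e+01] 0.038877844329887015 [ 0.57483287 -0.07946613 -1.0137282 ]
```

View pics/s7.png

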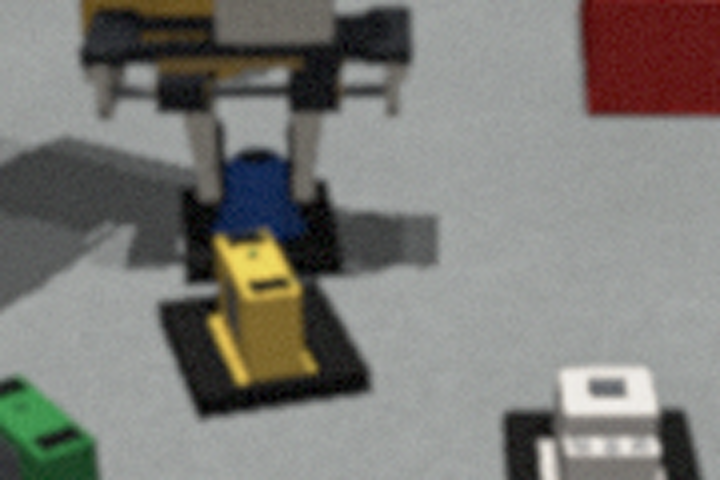

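View pics/t7.png

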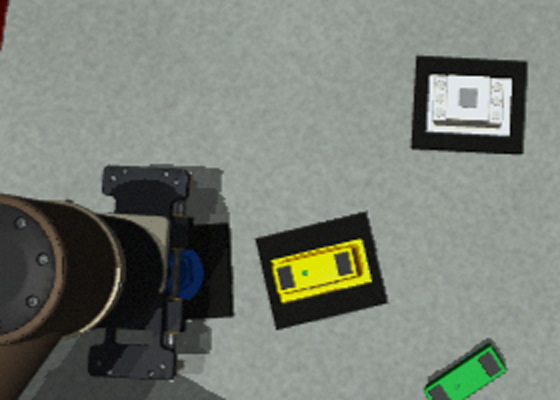

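The gland is held upright over the blue recess (side crop (258,195)). Lowering about 5 mm.

>>> {"fn": "jog_arm", "kwargs": {"commands": [[0, 0, -1, 0], [0, 0, -1, 0], [0, 0, -1, 0], [0, 0, -0.8, 0], [0, 0, -0.5, 0], [0, 0, -0.4, 0], [0, 0, -0.3, 0], [0, 0, 0, 0], [0, 0, 0, 0], [0, 0, 0, 0]]}}

```text
clock: 26.53
tool_pos: [0.447, 0.3104, 0.0261]
orientation: [-180.0, 0.0, -93.0]
force: [-1.7, -0.9, 4.3]
opening: 0.0392
```

>>> {"fn": "jog_arm", "kwargs": {"commands": [[0, 0, 0, 0], [0, 0, 0, 0], [0, 0, 0, 0], [0, 0, 0, 0], [0, 0, 8, 0], [0, 0, 15, 0], [0, 0, 20, 0], [0, 0, 22, 0], [0, 0, 22, 0], [0, 0, 13, 0]], "fingers": 70}}

```text
clock: 27.37
tool_pos: [0.4478, 0.3111, 0.1289]
orientation: [-179.9, 0.1, -93.0]
force: [-0.2, 1.2, -0.3]
opening: 0.0699
```

>>> {"fn": "jog_arm", "kwargs": {"commands": [[5, 0, 20, 0], [12, 0, 25, 0], [16, 0, 25, 0], [18, 0, 25, 0], [18, 0, 5, 0], [18, 0, 0, 0], [18, 0, 0, 0], [18, 0, 0, 0], [18, 0, 0, 0], [15, 0, 0, 0]]}}

```text
clock: 28.2
tool_pos: [0.604, 0.3101, 0.2263]
orientation: [-180.0, -0.0, -93.1]
force: [-0.3, 0.2, -0.8]
opening: 0.0702
```

>>> {"fn": "jog_arm", "kwargs": {"commands": [[0, 0, 0, 0], [0, 0, 0, 0], [0, 0, 0, 0], [0, 0, 0, 0], [0, 0, 0, 0], [0, 0, 0, 0], [0, 0, 0, 0], [0, 0, 0, 0], [0, 0, 0, 0], [0, 0, 0, 0]]}}

```text
clock: 29.03
tool_pos: [0.603, 0.3104, 0.2259]
orientation: [-180.0, 0.0, -93.0]
force: [0.1, -0.6, -0.1]
opening: 0.0701
```

```bash
python3 look.py side s8 210 410 130 280 4;python3 look.py top t8 110 510 150 350 2
python3 look.py side s9 210 460 230 430 3
```

```text
29.0833 [0.60299943 0.3104111  0.22588375] [ 1.79999975e+02  1.15435681e-03 -9.30416648e+01] 0.06986904553425097 [ 0.34572903 -0.57800384  0.07465127]
29.1333 [0.60300303 0.31039162 0.22585037] [ 1.79998403e+02 -1.06685838e-03 -9.30420115e+01] 0.07026779131548504 [ 0.29366487 -0.00222712 -0.22464785]
29.1833 [0.60301482 0.3104031  0.22582092] [ 1.79996807e+02 -8.23215343e-04 -9.30430001e+01] 0.06981911029416515 [-0.1302814  -0.25001109 -0.25837012]
```

View pics/s8.png

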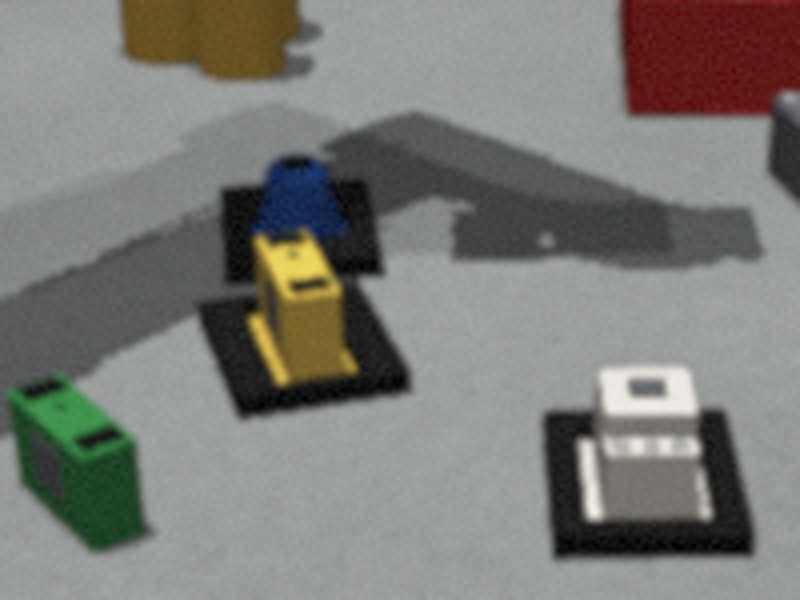

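View pics/t8.png

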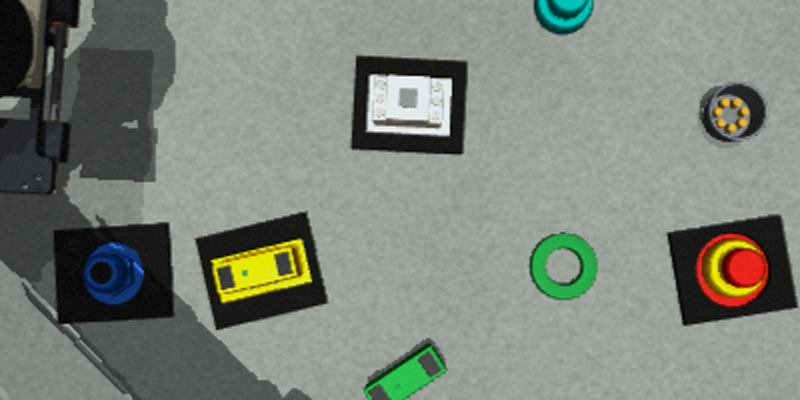

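View pics/s9.png

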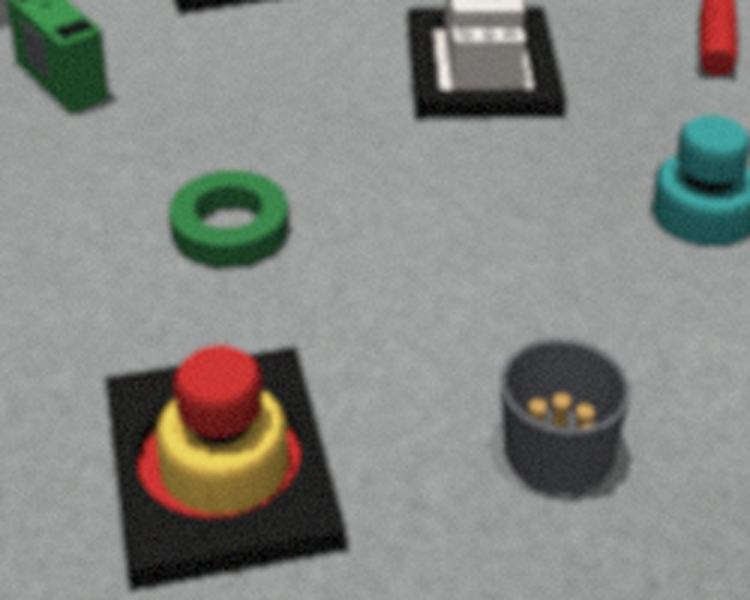

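All four look seated. One numeric check of the part centres by two-view triangulation, then I hand in.

```bash
python3 - <<'E'
from h import *
import pickle
np.set_printoptions(precision=4,suppress=True)
T=pickle.load(open("t8.pkl","rb"));S=pickle.load(open("s8.pkl","rb"))
a,_=cen(mask(T["image"],"red",(462,500,270,293))); 
for k,a,b in (("gland disc (447,310.5,52)",(110+100/2,150+272/2),(210+294/4,130+163/4)),
 ("grey sq (621.4,7.3,59)",(110+408/2,150+97/2),(210+648/4,130+386/4)),
 ("relay strips mid (449.6,159.2,59)",(110+(225+285)/4,150+(276+262)/4),(210+(285+309)/8,130+(237+284)/8)),
 ("estop red top (451.4,-324,62)",(110+744/2,150+267/2),(210+217/3,230+365/3))):
    print(k,tri(T,a,S,b)[0], [onplane(T,*a,z)[:2] for z in (.052,.059,.062)])
E
```

```text
gland disc (447,310.5,52) [0.4473 0.3122 0.0525] [array([0.4471, 0.3123]), array([0.4471, 0.3105]), array([0.4471, 0.3097])]
grey sq (621.4,7.3,59) [0.6216 0.0081 0.0615] [array([0.6223, 0.0082]), array([0.6212, 0.0082]), array([0.6208, 0.0082])]
relay strips mid (449.6,159.2,59) [0.4507 0.158  0.0615] [array([0.4503, 0.1592]), array([0.4503, 0.1583]), array([0.4503, 0.1579])]
estop red top (451.4,-324,62) [ 0.4533 -0.3213  0.0647] [array([ 0.4531, -0.325 ]), array([ 0.453, -0.323]), array([ 0.453 , -0.3221])]
```

Every centre is within about 3.5 mm of its insert's centre, and the heights match parts sitting on the floor. Handing in.

```bash
python3 -c "
from h import *
print(close_job())"
```

```text
the job is handed in; nothing more can be done
None
```

All four parts are in their own inserts, upright and released, and I handed the job in at about 29 s of the 106 s allowed. No verdict comes back from the hand-in.

- **Setting down:** I lowered each part in small steps until the force showed contact with the floor (4 to 12 N), then opened the fingers. The order was e-stop, relay, contactor, gland.
- **Position:** the last two-view check put every part's centre within about 3.5 mm of its insert's centre; the limit is 13 mm.
- **Height:** part tops measured 52 to 65 mm, 0.5 to 3 mm above the values for parts on the floor. My earlier two-view heights were similarly high by 2 to 7 mm, so I put this down to measurement. The fingers' height at contact agreed with the parts being fully home.
- **Other items:** the tape, tub, green relay and turquoise e-stop look unmoved in the last pictures, judged by eye rather than measured. The gripper was clear and touching nothing.

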